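# Store a weighed sample jar and close the heavy case cover

### The job

Take the amber sample jar off the scale and set it gently upright in the orange ring inside the white storage case. Then push the heavy blue cover down slowly until it is shut, without slamming it, and finally press it onto its seal with a steady 15 to 20 N for two seconds and leave it shut. Leave the other glassware and the bottle alone.

Things in the scene. Friction and masses are not known exactly. Their poses are not given: they have to be found in the camera images.
- jar: Amber glass sample jar with a black screw cap, 48 mm in diameter, 70 mm tall, about 0.22 kg, standing on the scale. Origin: centre of its underside; z up.
- scale: Flat silver pocket scale, fixed, 100 x 130 x 16 mm, with a steel pan 75 x 85 mm whose top is 21 mm above the bench. Origin: centre of its underside, on the bench.
- case: White storage case, fixed: open-topped box, 200 x 200 mm outside, walls 8 mm, inner depth 87 mm. Origin: on the bench under its centre; z up; own x runs along the cover's hinge, own y points to the hinge side. It stands on levelling feet screwed out by an unmeasured amount: inner floor 16 to 36 mm above the bench, rim 103 to 123 mm.
- holder_place (a point): Centre of the orange ring holder (60 mm inner diameter, 12 mm high) on the case's floor, 35 mm from the case's centre towards own -y. Only x and y count: its z is for the feet screwed fully in (the floor may lie up to 20 mm higher).
- hinge_nominal (a point): Middle of the cover's hinge line, along the case's own x, 100 mm from the case's centre on its own +y side; z is for the feet screwed fully in (105 mm; the real line may lie up to 20 mm higher). The stiff hinge holds the cover at any angle: turning takes 1.3 Nm, helped on the way down by the cover's weight (0.7 to 1.1 kg), so it must be pushed all the way.
- seal_nominal (a point): Point on the seal, 150 mm from the hinge line; z is for the feet screwed fully in (the seal may lie up to 20 mm higher, unmeasured: feel for it). The shut cover's top is 14 mm above the seal. The seal is firm: pressed here it gives less than 1 mm at 15 N. More than 30 N on the cover damages it.
- cover (a joint): Angle of the heavy blue cover in rad: 0 where it meets the seal, slightly below 0 with the seal squeezed, about 1.57 upright, growing as it opens. A flat plate, 200 mm along the hinge, reaching 212 mm from the hinge line, 14 mm thick, underside in the plane of the hinge line. Push on its outer face (the case's +y side when open, the top when shut).
- red_cap_bottle: White bottle with a red cap, 72 mm in diameter, 170 mm tall: leave alone. Origin: centre of its underside.
- beaker: Glass beaker, 80 mm in diameter, 95 mm tall: leave alone. Origin: centre of its underside.
- dish: White ceramic dish, 90 mm in diameter, 16 mm high: leave alone. Origin: centre of its underside.
Not all that is in view belongs to the job. Several things have the shape of the jar; the one meant has the colours described above.

How it is judged:
By the outcome, as a careful person would: the job done as asked, in the order asked, and still so for the second after the job is handed in, with the robot touching nothing.
It also fails if it takes over 72 s, if anything falls off the work surface, if the arm or the gripper's body presses on something with over 40 N, if the wrist force passes 120 N, or if a joint passes its speed limit or range.

### The arm

A 6-joint arm with a two-finger parallel gripper is mounted at the origin on the work surface. World frame = base frame: x ahead of the robot, y to its left, z up, the work surface at z = 0. Lengths are in m, angles in rad, forces in N, time in s.
With the tool pointing down it reaches from about 0.425 to 0.95 m from the base axis. Payload 3.5 kg.
Tool frame: the origin (TCP) lies midway between the tips of the shut fingers; the grasp point (between the pads) lies 19 mm behind it; z points along the fingers, y is the line along which they close (so a half turn about z gives the same grasp; the last joint's range is limited). The gripper opens to 85 mm and grips with 20 to 120 N. Pads are 22 mm wide; open, the fingers measure 114 mm over their backs; the gripper's body (76 mm by 85 mm) begins 54 mm behind the grasp point. The pads swing forward as they close: fully open they stand 13 mm farther back than shut.
Start: joints at [1.021, 0.286, 1.577, -0, 1.279, -0.15], TCP at [0.263, 0.622, 0.231] pointing down, gripper open.
Joint ranges: [-2.77, 2.77], [-0.9, 2.22], [0.21, 2.48], [-1.53, 4.67], [0.24, 2.81], [-2.84, 2.84]. Speed limits (rad/s): [2.79, 2.79, 3.14, 3.14, 3.14, 3.14].

### API

Orientations are given as a unit quaternion [x, y, z, w].
In Python, from cell import arm gives the robot as it stands.
- The arm moves only by the tool move_arm, never from a script. Its argument "steps" is a list of rows, each an object with "fingers": the finger opening in mm, from 0 to 85.4; "linear": the shift along the tool's x, y, z in mm, a list of three; "spin": the turn about the tool's z in rad. In form: [{"fingers": fingers, "linear": [dx, dy, dz], "spin": spin}, ...]. A call has 1 to 10 rows; each row shifts and turns the commanded pose from where the row before left it, along the tool's axes as they then stand; what a row does not reach is not made up. A row lasts 1/12 s, in which the tool goes at most 41.7 mm and 7.16 degrees, less where a joint would pass 70% of its speed; a pose out of reach is approached as far as the arm can. A call is refused whole if a number of a shift passes 41.7 or a number of a turn 0.125, either way. A call with a gripper value outside its range is refused whole. The fingers move at their own pace and stop on an object; "force" is the grip in N (left out, the last holds). Time passes only in rows, so rows that do not move let the fingers close. It gives the time, the measured TCP pose, the force, the opening and the grip force at its end, in the units of the state.
- arm.get_state(): the state, without advancing time (a new reading comes with each control period).
- arm.get_image(name): name is "scene" or "side" or "wrist"; returns (picture, depth): 400x640x3 uint8, red, green, blue; 400x640 float32, m along the optical axis (not along the pixel's ray), 0 where there is no reading.
- arm.camera_model(name): a dict with "fov_y" (degrees; the focal length in pixels is half the picture's height over the tangent of half this angle, whatever the lens; pixels are square), "cx", "cy" (the principal point, pixels), "world_from_camera" (4x4, takes a point from camera to world coordinates). Camera axes: x right, y down, z forward; pixel columns grow to the right and rows downward; lengths in m; the calibration is good to about 2 mm. The wrist camera is an equidistant fisheye: a pixel r from the principal point sees the ray r / f radians off the axis. A picture is of the moment at which its call begins: read the wrist's pose just before it. camera_model takes no time and is no camera call; for the wrist camera it gives the pose at the moment of the call.
- arm.hand_in(): hands the job in; it is judged then, once.
The state is a dict: "clock": time; "qpos": joint angles; "dq": joint speeds; "joint_torque": joint torques, N m; "ee_pos": TCP position; "eef_rot": TCP orientation; "contact_force": force on the tool from outside, world axes, zero at the start; "torque": the same for the moment, N m; "finger_gap": finger opening in m; "finger_force": force on a finger pad.
Only numpy, scipy, OpenCV 4.12 (cv2) and the standard library are available. Lean on these libraries where they do the work, as an engineer would, in place of code of your own. Each camera call takes 0.05 s, during which the arm holds its last target. There are 200 camera calls.

## Working session

There is one attempt and no reset: what is moved stays moved. The work goes in short steps, Python scripts to look and compute and a tool call to move; the robot and the scene stay as the last step left them, time stands still between calls to the robot, and variables do not carry over. Pictures are saved under pics/ and viewed, at most 10 in all, crops included, and the job is handed in when it is done.

Besides the shell and the picture viewer there is one more tool, called as name([rows], argument=value, ...), one row to a line, values as JSON. move_arm: Moves the arm, as the interface text tells. Its arguments: {"type":"object","properties":{"steps":{"type":"array"},"force":{"type":"number"}},"required":["steps"]}

```bash
ls; mkdir -p pics; cat > h.py <<'E'
import numpy as np, cv2
from cell import arm
def save(im,n): cv2.imwrite('pics/'+n,cv2.cvtColor(im,cv2.COLOR_RGB2BGR))
def pts(name,d,m):
    H,W=d.shape; f=H/2/np.tan(np.radians(m['fov_y']/2))
    v,u=np.mgrid[:H,:W]; x=(u-m['cx'])/f; y=(v-m['cy'])/f
    if name=='wrist':
        r=np.hypot(x,y)+1e-9; s=np.tan(r)/r; x=x*s; y=y*s
    P=np.stack([x*d,y*d,d,np.ones_like(d)],-1)@np.array(m['world_from_camera']).T
    return P[...,:3]
E
python3 - <<'E'
from h import *
for n in ['scene','side']:
    m=arm.camera_model(n); im,d=arm.get_image(n); save(im,n+'0.png'); np.savez('pics/'+n+'0.npz',im=im,d=d,m=m)
    print(n,m['fov_y'],np.round(m['world_from_camera'],3).tolist())
print(arm.get_state())
E
```

```text
pics
scene 47.12768326060336 [[0.163, 0.852, -0.497, 1.135], [0.987, -0.14, 0.084, -0.083], [0.002, -0.504, -0.864, 1.124], [0.0, 0.0, 0.0, 1.0]]
side 48.0474200070527 [[0.96, -0.189, 0.205, 0.267], [-0.278, -0.679, 0.68, -0.891], [0.011, -0.71, -0.704, 1.028], [0.0, 0.0, 0.0, 1.0]]
{'clock': 0.1, 'qpos': array([ 1.02099254e+00,  2.87112634e-01,  1.57804909e+00,  1.61604688e-06,
        1.27862469e+00, -1.49997636e-01]), 'dq': array([ 0.00145008, -0.00092005, -0.00205547,  0.00079816, -0.00059245,
        0.00018709]), 'joint_torque': array([ 1.21558267e-03, -4.07297480e+01, -2.93699723e+01, -9.87346243e-05,
        3.47174828e-03,  1.17725759e-05]), 'ee_pos': array([0.2623868 , 0.62125566, 0.23005179]), 'eef_rot': array([ 1.98574446e-01,  9.80085193e-01, -1.03015312e-03, -3.76742752e-04]), 'contact_force': array([0.21685749, 0.07772321, 0.12549559]), 'torque': array([0.01039822, 0.0305543 , 0.02848674]), 'finger_force': 0.0, 'finger_gap': 0.08549880398903216}
```

View pics/scene0.png

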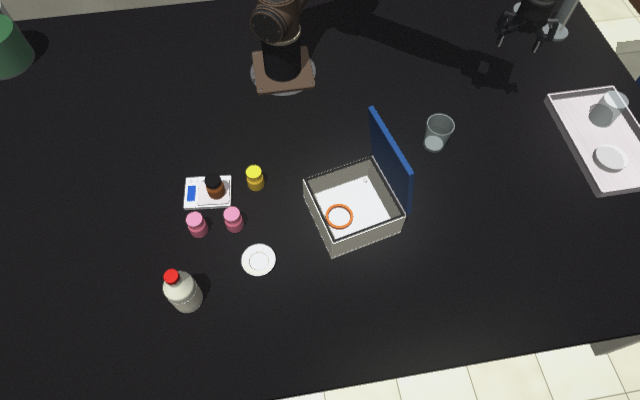

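View pics/side0.png

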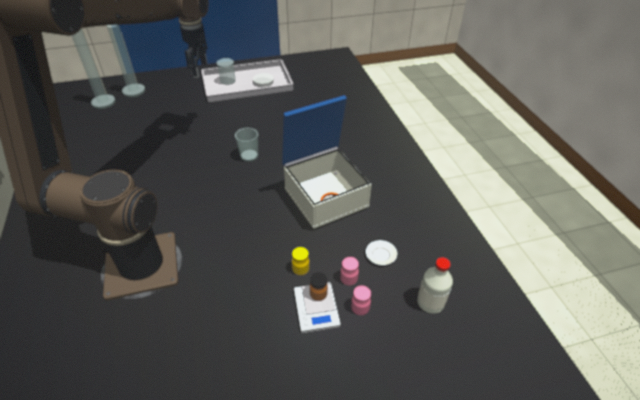

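The scene view shows the black-capped amber jar on the scale at (214,187). The look-alikes are a yellow jar (255,178) and two pink jars (197,224) and (233,219). The case is at (355,205) with its orange ring at (339,216), and the cover stands open at (392,158). The side view agrees: amber jar (318,287), ring (330,197), cover (315,130). By colour I choose the amber jar.

```bash
python3 - <<'E'
from h import *
for n in ['scene','side']:
    z=np.load(f'pics/{n}0.npz',allow_pickle=True); im,d,m=z['im'],z['d'],z['m'].item()
    P=pts(n,d,m); hsv=cv2.cvtColor(im,cv2.COLOR_RGB2HSV); h,s,v=cv2.split(hsv)
    ok=d>0
    def rep(t,M):
        M=M&ok; Q=P[M]; 
        if len(Q): print(n,t,len(Q),'med',Q.mean(0).round(4),'lo',np.percentile(Q,3,0).round(3),'hi',np.percentile(Q,97,0).round(3))
    box=np.zeros_like(ok); c=(214,187) if n=='scene' else (318,287); box[c[1]-17:c[1]+17,c[0]-14:c[0]+14]=1
    rep('cap',box&(P[...,2]>.075)); rep('jar',box&(P[...,2]>.03))
    rep('amber',box&(h<15)&(s>120)&(P[...,2]>.03))
    box=np.zeros_like(ok); c=(339,216) if n=='scene' else (330,197); box[c[1]-20:c[1]+20,c[0]-20:c[0]+20]=1
    M=box&(h<14)&(s>140); rep('ring',M)
    cb=np.zeros_like(ok); 
    if n=='scene': cb[100:215,360:420]=1
    else: cb[90:170,275:355]=1
    M=cb&(h>100)&(h<130)&(s>120)&ok; rep('cover',M)
    Q=P[M]; c0=np.median(Q,0); Q=Q[np.linalg.norm(Q-c0,axis=1)<.2]
    U,S,V=np.linalg.svd(Q-Q.mean(0),full_matrices=False); print('cover normal',V[2].round(3),Q.mean(0).round(3),S/len(Q)**.5)
    cc=np.zeros_like(ok)
    if n=='scene': cc[150:262,295:420]=1
    else: cc[140:232,275:380]=1
    R=cc&ok&(s<70)&(P[...,2]>.098)&(P[...,2]<.13)
    F=cc&ok&(s<60)&(P[...,2]>.008)&(P[...,2]<.045)&(v>150); rep('floor',F)
    Q=P[R].astype(np.float32); zt=np.percentile(Q[:,2],90); T=Q[Q[:,2]>zt-.008]
    r=cv2.minAreaRect(T[:,:2]*1000); print('rim z',zt,r, cv2.boxPoints(r).round(0).tolist())
E
```

```text
scene cap 217 med [ 0.4574 -0.243   0.0893] lo [ 0.436 -0.262  0.078] hi [ 0.475 -0.225  0.094]
scene jar 391 med [ 0.4633 -0.2419  0.0735] lo [ 0.438 -0.263  0.035] hi [ 0.478 -0.222  0.094]
scene amber 156 med [ 0.4718 -0.2408  0.056 ] lo [ 0.458 -0.262  0.032] hi [ 0.478 -0.223  0.076]
scene ring 154 med [0.5871 0.0751 0.0356] lo [0.553 0.042 0.032] hi [0.622 0.108 0.039]
scene cover 744 med [0.5489 0.1801 0.3021] lo [0.468 0.156 0.197] hi [0.66  0.214 0.326]
cover normal [ 0.236 -0.965 -0.11 ] [0.556 0.177 0.31 ] [0.06232773 0.02322199 0.00383194]
scene floor 2682 med [0.5581 0.1194 0.0241] lo [0.483 0.036 0.02 ] hi [0.635 0.197 0.029]
rim z 0.11614653 ((578.0195922851562, 116.30331420898438), (202.35195922851562, 214.02223205566406), 12.813931465148926) [[456.0, 198.0], [503.0, -10.0], [700.0, 34.0], [653.0, 243.0]]
side cap 230 med [ 0.4487 -0.2483  0.0885] lo [ 0.43  -0.266  0.079] hi [ 0.467 -0.228  0.093]
side jar 439 med [ 0.4472 -0.254   0.0716] lo [ 0.427 -0.268  0.034] hi [ 0.469 -0.229  0.093]
side amber 140 med [ 0.4456 -0.2627  0.0576] lo [ 0.43  -0.269  0.039] hi [ 0.464 -0.251  0.075]
side ring 24 med [0.5793 0.1007 0.0338] lo [0.555 0.089 0.029] hi [0.603 0.107 0.038]
side cover 2550 med [0.5531 0.1954 0.2348] lo [0.466 0.158 0.135] hi [0.645 0.219 0.323]
cover normal [ 0.219 -0.963 -0.16 ] [0.55  0.184 0.24 ] [0.05701502 0.05515972 0.002546  ]
side floor 916 med [0.5839 0.1528 0.0235] lo [0.518 0.02  0.019] hi [0.654 0.208 0.029]
rim z 0.11745784 ((573.53369140625, 111.1413803100586), (200.16903686523438, 209.02127075195312), 12.145004272460938) [[454.0, 192.0], [498.0, -12.0], [693.0, 30.0], [649.0, 234.0]]
```

```bash
python3 - <<'E'
from h import *
z=np.load('pics/scene0.npz',allow_pickle=True); im=z['im']
a=cv2.resize(im[150:250,160:280],None,fx=4,fy=4,interpolation=cv2.INTER_CUBIC)
b=cv2.resize(im[100:260,295:420],None,fx=2.5,fy=2.5,interpolation=cv2.INTER_CUBIC)
H=max(a.shape[0],b.shape[0]); c=np.zeros((H,a.shape[1]+b.shape[1],3),np.uint8); c[:a.shape[0],:a.shape[1]]=a; c[:b.shape[0],a.shape[1]:]=b
save(c,'crop0.png'); print(c.shape)
E
```

```text
(400, 792, 3)
```

View pics/crop0.png

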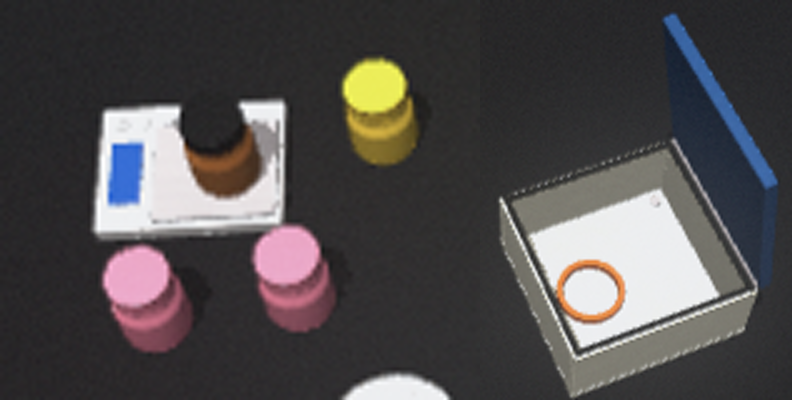

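The crop confirms it: the amber, black-capped jar stands alone on the pan, at crop (215,150). The orange ring is at crop (590,290) and the cover leans slightly inward. I'll raise the arm, turn it to the case's yaw of about 12° and pass over the case.

move_arm([
  {"fingers": 85, "linear": [0, 0, -20], "spin": 0.12},
  {"fingers": 85, "linear": [0, 0, -20], "spin": 0.12},
  {"fingers": 85, "linear": [0, 0, -20], "spin": 0.12},
  {"fingers": 85, "linear": [0, 0, -20], "spin": 0.12},
  {"fingers": 85, "linear": [0, 0, -20], "spin": 0.12},
  {"fingers": 85, "linear": [0, 0, -20], "spin": 0.12},
  {"fingers": 85, "linear": [0, 0, -20], "spin": 0.12},
  {"fingers": 85, "linear": [0, 0, -20], "spin": 0.12},
])

```text
clock: 0.77
ee_pos: [0.2625, 0.6215, 0.3915]
eef_rot: [0.631, 0.776, -0.001, 0.0]
contact_force: [-0.1, -0.0, 0.8]
finger_gap: 0.0849
finger_force: 0.0
```

move_arm([
  {"fingers": 85, "linear": [-20, 6, 0], "spin": 0},
  {"fingers": 85, "linear": [-36, 11, 0], "spin": 0},
  {"fingers": 85, "linear": [-36, 11, 0], "spin": 0},
  {"fingers": 85, "linear": [-36, 11, 0], "spin": 0},
  {"fingers": 85, "linear": [-36, 11, 0], "spin": 0},
  {"fingers": 85, "linear": [-36, 11, 0], "spin": 0},
  {"fingers": 85, "linear": [-36, 11, 0], "spin": 0},
  {"fingers": 85, "linear": [-36, 11, 0], "spin": 0},
  {"fingers": 85, "linear": [-36, 11, 0], "spin": 0},
  {"fingers": 85, "linear": [-36, 11, 0], "spin": 0},
])

```text
clock: 1.6
ee_pos: [0.4377, 0.3056, 0.3909]
eef_rot: [0.629, 0.778, -0.0, -0.0]
contact_force: [0.7, 0.2, -0.9]
finger_gap: 0.0854
finger_force: 0.0
```

move_arm([
  {"fingers": 85, "linear": [-36, 11, 0], "spin": 0},
  {"fingers": 85, "linear": [-36, 11, 0], "spin": 0},
  {"fingers": 85, "linear": [-36, 11, 0], "spin": 0},
  {"fingers": 85, "linear": [-36, 11, 0], "spin": 0},
  {"fingers": 85, "linear": [-36, 11, 0], "spin": 0},
  {"fingers": 85, "linear": [-20, 6, 0], "spin": 0},
  {"fingers": 85, "linear": [0, 0, 0], "spin": 0},
  {"fingers": 85, "linear": [0, 0, 0], "spin": 0},
  {"fingers": 85, "linear": [0, 0, 0], "spin": 0},
])

```text
clock: 2.35
ee_pos: [0.5386, 0.1251, 0.3909]
eef_rot: [0.629, 0.778, -0.0, -0.001]
contact_force: [-0.3, -0.1, 0.1]
finger_gap: 0.085
finger_force: 0.0
```

```bash
cat >> h.py <<'E'
def pose():
    s=arm.get_state(); from scipy.spatial.transform import Rotation as R
    M=R.from_quat(s['eef_rot']).as_matrix(); return s,np.array(s['ee_pos']),M
def togo(p,yaw=None):
    s,x,M=pose(); d=M.T@(np.array(p)-x)*1000; psi=np.arctan2(M[1,1],M[0,1])
    print('clock',round(s['clock'],2),'tcp',x.round(4),'yaw',round(np.degrees(psi),2),'tilt',M[2,2].round(5),'F',np.round(s['contact_force'],2),'shift',d.round(1),'spin',None if yaw is None else round(psi-np.radians(yaw),3))
E
python3 - <<'E'
from h import *
s,x,M=pose(); m=arm.camera_model('wrist'); im,d=arm.get_image('wrist'); save(im,'w1.png'); np.savez('pics/w1.npz',im=im,d=d,m=m)
togo([.455,-.245,.25],12.2); print(m['fov_y'],np.round(m['world_from_camera'],3).tolist())
P=pts('wrist',d,m); h,S,v=cv2.split(cv2.cvtColor(im,cv2.COLOR_RGB2HSV)); ok=(d>0)
M1=ok&(h<16)&(S>130)&(P[...,2]<.06)&(np.hypot(P[...,0]-.587,P[...,1]-.075)<.05)
Q=P[M1]; print('ring',len(Q),Q.min(0).round(4),Q.max(0).round(4),((np.percentile(Q,1,0)+np.percentile(Q,99,0))/2).round(4),np.median(Q[:,2]))
c,r=cv2.minEnclosingCircle((Q[:,:2]*1000).astype(np.float32)); print(c,r)
# rim
near=(np.hypot(P[...,0]-.578,P[...,1]-.108)<.16)&ok
z=P[near][:,2]; hh,e=np.histogram(z,bins=np.arange(.01,.14,.004)); print([(round(a,3),b) for a,b in zip(e,hh)])
E
```

```text
clock 2.4 tcp [0.5384 0.1255 0.3911] yaw 12.15 tilt -1.0 F [ 0.76 -0.39 -0.18] shift [-344.7 -159.5  141.1] spin -0.001
65.70646984690485 [[0.978, 0.202, 0.054, 0.524], [0.209, -0.944, -0.255, 0.19], [-0.0, 0.261, -0.965, 0.534], [0.0, 0.0, 0.0, 1.0]]
ring 182 [0.5492 0.0416 0.025 ] [0.6166 0.1142 0.039 ] [0.5827 0.0782 0.0332] 0.036632056300171995
(586.583251953125, 76.8115463256836) 38.27201843261719
[(np.float64(0.01), np.int64(0)), (np.float64(0.014), np.int64(0)), (np.float64(0.018), np.int64(2)), (np.float64(0.022), np.int64(5526)), (np.float64(0.026), np.int64(1549)), (np.float64(0.03), np.int64(168)), (np.float64(0.034), np.int64(576)), (np.float64(0.038), np.int64(218)), (np.float64(0.042), np.int64(156)), (np.float64(0.046), np.int64(203)), (np.float64(0.05), np.int64(170)), (np.float64(0.054), np.int64(166)), (np.float64(0.058), np.int64(168)), (np.float64(0.062), np.int64(147)), (np.float64(0.066), np.int64(185)), (np.float64(0.07), np.int64(165)), (np.float64(0.074), np.int64(204)), (np.float64(0.078), np.int64(156)), (np.float64(0.082), np.int64(184)), (np.float64(0.086), np.int64(173)), (np.float64(0.09), np.int64(208)), (np.float64(0.094), np.int64(256)), (np.float64(0.098), np.int64(201)), (np.float64(0.102), np.int64(200)), (np.float64(0.106), np.int64(377)), (np.float64(0.11), np.int64(968)), (np.float64(0.114), np.int64(747)), (np.float64(0.118), np.int64(34)), (np.float64(0.122), np.int64(54)), (np.float64(0.126), np.int64(39)), (np.float64(0.13), np.int64(58)), (np.float64(0.134), np.int64(64))]
```

View pics/w1.png

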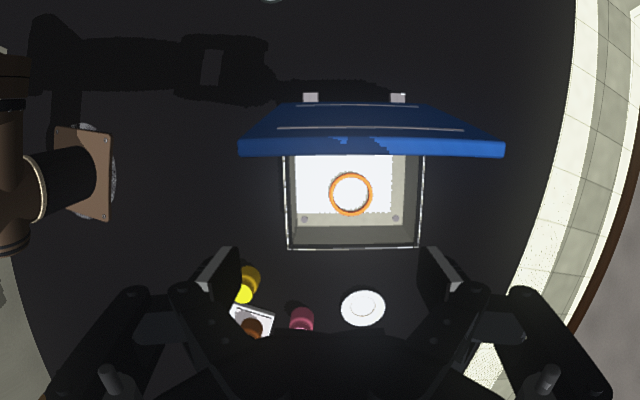

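The wrist view shows the ring centred at (350,193), and the cover edge parallel to the picture rows, so the yaw fits. The jar on the scale is at (250,327). Next I'll move above the jar.

move_arm([
  {"fingers": 85, "linear": [-20, -9, 0], "spin": 0},
  {"fingers": 85, "linear": [-36, -17, 0], "spin": 0},
  {"fingers": 85, "linear": [-36, -17, 10], "spin": 0},
  {"fingers": 85, "linear": [-36, -17, 20], "spin": 0},
  {"fingers": 85, "linear": [-36, -17, 20], "spin": 0},
  {"fingers": 85, "linear": [-36, -17, 20], "spin": 0},
  {"fingers": 85, "linear": [-36, -17, 20], "spin": 0},
  {"fingers": 85, "linear": [-36, -17, 20], "spin": 0},
  {"fingers": 85, "linear": [-36, -16, 20], "spin": 0},
  {"fingers": 85, "linear": [-36, -16, 10], "spin": 0},
])

```text
clock: 3.23
ee_pos: [0.4569, -0.2298, 0.2567]
eef_rot: [0.628, 0.778, 0.0, -0.001]
contact_force: [0.6, -0.0, -1.3]
finger_gap: 0.085
finger_force: 0.0
```

move_arm([
  {"fingers": 70, "linear": [0, 0, 10], "spin": 0},
  {"fingers": 70, "linear": [0, 0, 0], "spin": 0},
  {"fingers": 70, "linear": [0, 0, 0], "spin": 0},
  {"fingers": 70, "linear": [0, 0, 0], "spin": 0},
])

```text
clock: 3.57
ee_pos: [0.4588, -0.2291, 0.2499]
eef_rot: [0.628, 0.778, 0.0, 0.001]
contact_force: [0.5, 0.6, -0.1]
finger_gap: 0.0704
finger_force: 0.0
```

```bash
python3 - <<'E'
from h import *
s,x,M=pose(); m=arm.camera_model('wrist'); im,d=arm.get_image('wrist'); save(im,'w2.png'); np.savez('pics/w2.npz',im=im,d=d,m=m)
P=pts('wrist',d,m); h,S,v=cv2.split(cv2.cvtColor(im,cv2.COLOR_RGB2HSV)); ok=(d>0)
near=ok&(np.hypot(P[...,0]-.455,P[...,1]+.245)<.036)
top=near&(P[...,2]>.082)&(P[...,2]<.1); Q=P[top]
print('captop',len(Q),Q.mean(0).round(4),np.median(Q[:,2]).round(4)); c,r=cv2.minEnclosingCircle((Q[:,:2]*1000).astype(np.float32)); print(np.round(c,1),r)
J=near&(P[...,2]>.03)&(P[...,2]<.1); Q=P[J]; print('jar',np.percentile(Q,2,0).round(4),np.percentile(Q,98,0).round(4))
for t,M2 in [('yel',(h>22)&(h<34)&(S>150)),('pink',(h>160)&(S>70))]:
    n,l=cv2.connectedComponents((M2&ok).astype(np.uint8))
    for i in range(1,n):
        if (l==i).sum()>60:
            Q=P[l==i]; T=Q[Q[:,2]>.062]; print(t,(l==i).sum(),Q.mean(0).round(3), T.mean(0).round(3) if len(T) else None)
togo([c[0]/1000,c[1]/1000,.042],12.2)
E
```

```text
captop 1398 [ 0.4516 -0.241   0.0917] 0.0919
[ 451.9 -242.1] 21.887779235839844
jar [ 0.4312 -0.2603  0.0398] [ 0.4719 -0.219   0.0933]
yel 1527 [ 0.431 -0.134  0.065] [ 0.43  -0.133  0.071]
pink 674 [ 0.538 -0.198  0.038] [ 0.537 -0.196  0.068]
pink 860 [ 0.54  -0.287  0.041] [ 0.534 -0.28   0.086]
clock 3.62 tcp [ 0.4589 -0.2292  0.2502] yaw 12.25 tilt -1.0 F [0.26 0.52 0.54] shift [-10.9  -9.9 208.2] spin 0.001
```

View pics/w2.png

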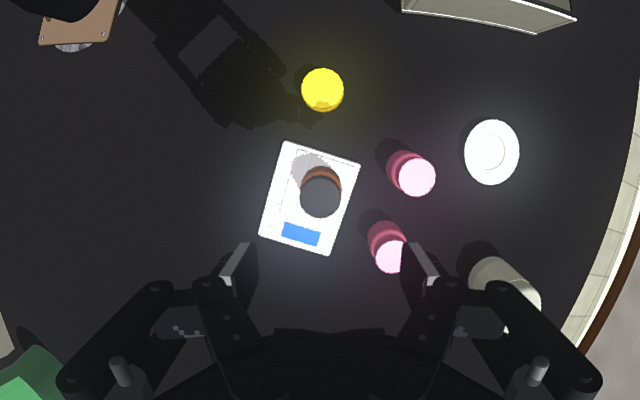

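The wrist view shows the black cap at (321,196) with both pink jars clear of the finger paths, at (416,177) and (391,257). I'll align, then descend.

move_arm([
  {"fingers": 70, "linear": [-5, -5, 10], "spin": 0},
  {"fingers": 70, "linear": [-6, -5, 20], "spin": 0},
  {"fingers": 70, "linear": [0, 0, 25], "spin": 0},
  {"fingers": 70, "linear": [0, 0, 25], "spin": 0},
  {"fingers": 70, "linear": [0, 0, 20], "spin": 0},
  {"fingers": 70, "linear": [0, 0, 10], "spin": 0},
  {"fingers": 70, "linear": [0, 0, 0], "spin": 0},
  {"fingers": 70, "linear": [0, 0, 0], "spin": 0},
])

```text
clock: 4.28
ee_pos: [0.4507, -0.2432, 0.1392]
eef_rot: [0.628, 0.778, -0.0, 0.0]
contact_force: [0.1, -0.2, 0.6]
finger_gap: 0.0702
finger_force: 0.0
```

```bash
python3 - <<'E'
from h import *
s,x,M=pose(); m=arm.camera_model('wrist'); im,d=arm.get_image('wrist'); save(im,'w3.png')
P=pts('wrist',d,m); ok=(d>0)
near=ok&(np.hypot(P[...,0]-.452,P[...,1]+.242)<.04)&(P[...,2]>.084)&(P[...,2]<.1)
n,l,st,ce=cv2.connectedComponentsWithStats(near.astype(np.uint8)); i=1+st[1:,4].argmax(); Q=P[l==i]
c,r=cv2.minEnclosingCircle((Q[:,:2]*1000).astype(np.float32)); print(st[i],np.round(c,1),r,np.median(Q[:,2]), Q.mean(0).round(4))
togo([c[0]/1000,c[1]/1000,.042],12.2)
E
```

```text
[ 299  189   66   64 3238] [ 452.  -241.9] 21.746850967407227 0.09184565071490641 [ 0.4515 -0.2407  0.0917]
clock 4.33 tcp [ 0.4513 -0.2437  0.1402] yaw 12.13 tilt -1.0 F [0.39 0.2  0.12] shift [ 1.9  0.9 98.2] spin -0.001
```

View pics/w3.png

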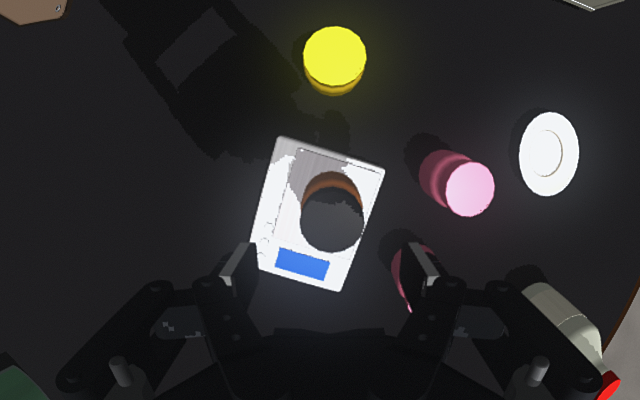

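The wrist view shows the cap at (332,220), midway between the pads. The fit is within 2 mm, so I'll descend and grip.

move_arm([
  {"fingers": 70, "linear": [2, 1, 15], "spin": 0},
  {"fingers": 70, "linear": [0, 0, 20], "spin": 0},
  {"fingers": 70, "linear": [0, 0, 20], "spin": 0},
  {"fingers": 70, "linear": [0, 0, 20], "spin": 0},
  {"fingers": 70, "linear": [0, 0, 12], "spin": 0},
  {"fingers": 70, "linear": [0, 0, 8], "spin": 0},
  {"fingers": 70, "linear": [0, 0, 3], "spin": 0},
  {"fingers": 70, "linear": [0, 0, 0], "spin": 0},
])

```text
clock: 5.0
ee_pos: [0.4514, -0.2415, 0.0413]
eef_rot: [0.629, 0.778, -0.0, 0.0]
contact_force: [0.4, -0.2, 0.3]
finger_gap: 0.07
finger_force: 0.0
```

move_arm([
  {"fingers": 40, "linear": [0, 0, 0], "spin": 0},
  {"fingers": 40, "linear": [0, 0, 0], "spin": 0},
  {"fingers": 40, "linear": [0, 0, 0], "spin": 0},
  {"fingers": 40, "linear": [0, 0, 0], "spin": 0},
  {"fingers": 40, "linear": [0, 0, 0], "spin": 0},
  {"fingers": 40, "linear": [0, 0, 0], "spin": 0},
], force=30)

```text
clock: 5.5
ee_pos: [0.4522, -0.242, 0.0425]
eef_rot: [0.629, 0.778, 0.0, 0.001]
contact_force: [-0.1, 1.7, 5.2]
finger_gap: 0.0467
finger_force: 31.2
```

move_arm([
  {"fingers": 40, "linear": [0, 0, -3], "spin": 0},
  {"fingers": 40, "linear": [0, 0, -7], "spin": 0},
  {"fingers": 40, "linear": [0, 0, -15], "spin": 0},
  {"fingers": 40, "linear": [0, 0, -25], "spin": 0},
  {"fingers": 40, "linear": [0, 0, -30], "spin": 0},
  {"fingers": 40, "linear": [0, 0, -30], "spin": 0},
  {"fingers": 40, "linear": [0, 0, -25], "spin": 0},
  {"fingers": 40, "linear": [0, 0, -15], "spin": 0},
  {"fingers": 40, "linear": [0, 0, 0], "spin": 0},
])

```text
clock: 6.25
ee_pos: [0.4526, -0.2425, 0.1953]
eef_rot: [0.629, 0.778, -0.0, 0.004]
contact_force: [1.2, -0.2, -1.8]
finger_gap: 0.0469
finger_force: 31.5
```

move_arm([
  {"fingers": 40, "linear": [14, 10, 0], "spin": 0},
  {"fingers": 40, "linear": [28, 20, 0], "spin": 0},
  {"fingers": 40, "linear": [33, 23, 0], "spin": 0},
  {"fingers": 40, "linear": [33, 23, 0], "spin": 0},
  {"fingers": 40, "linear": [33, 23, 0], "spin": 0},
  {"fingers": 40, "linear": [33, 23, 0], "spin": 0},
  {"fingers": 40, "linear": [33, 23, 0], "spin": 0},
  {"fingers": 40, "linear": [33, 23, 0], "spin": 0},
  {"fingers": 40, "linear": [28, 20, 0], "spin": 0},
  {"fingers": 40, "linear": [14, 10, 0], "spin": 0},
])

```text
clock: 7.08
ee_pos: [0.5851, 0.0797, 0.1885]
eef_rot: [0.628, 0.779, -0.001, -0.002]
contact_force: [-1.5, -1.5, -2.6]
finger_gap: 0.0469
finger_force: 31.5
```

move_arm([
  {"fingers": 40, "linear": [0, 0, 0], "spin": 0},
  {"fingers": 40, "linear": [0, 0, 0], "spin": 0},
  {"fingers": 40, "linear": [0, 0, 0], "spin": 0},
])

```text
clock: 7.33
ee_pos: [0.5844, 0.0754, 0.1892]
eef_rot: [0.629, 0.778, -0.001, -0.001]
contact_force: [-0.1, -0.2, -2.6]
finger_gap: 0.0469
finger_force: 31.5
```

```bash
python3 - <<'E'
from h import *
def plane(m,u,v,z,fish,H=400):
    f=H/2/np.tan(np.radians(m['fov_y']/2)); x=(np.asarray(u)-m['cx'])/f; y=(np.asarray(v)-m['cy'])/f
    if fish: r=np.hypot(x,y)+1e-9; s=np.tan(r)/r; x=x*s;y=y*s
    T=np.array(m['world_from_camera']); D=np.stack([x,y,np.ones_like(x)],-1)@T[:3,:3].T; o=T[:3,3]
    return o+D*((z-o[2])/D[...,2])[...,None]
# ring from overhead wrist view w1, scene
for n,c in [('w1',(350,193)),('scene0',(339,216))]:
    z=np.load(f'pics/{n}.npz',allow_pickle=True); im,m=z['im'],z['m'].item()
    h,S,v=cv2.split(cv2.cvtColor(im,cv2.COLOR_RGB2HSV)); M=((h<16)&(S>110)).astype(np.uint8); b=np.zeros_like(M); b[c[1]-28:c[1]+28,c[0]-28:c[0]+28]=1
    vv,uu=np.nonzero(M&b); hull=cv2.convexHull(np.stack([uu,vv],1).astype(np.float32)); e=cv2.fitEllipse(hull)
    Q=plane(m,hull[:,0,0].astype(float),hull[:,0,1].astype(float),.0365,n=='w1'); cc,r=cv2.minEnclosingCircle((Q[:,:2]*1000).astype(np.float32)); print(n,'ring',np.round(cc,1),round(r,1),plane(m,np.array([e[0][0]]),np.array([e[0][1]]),.0365,n=='w1')[0].round(4))
s,x,M=pose(); m=arm.camera_model('wrist'); im,d=arm.get_image('wrist'); save(im,'w4.png'); np.savez('pics/w4.npz',im=im,d=d,m=m)
P=pts('wrist',d,m); ok=d>0
# jar now
near=ok&(np.hypot(P[...,0]-x[0],P[...,1]-x[1])<.035)&(P[...,2]>x[2]+.04)&(P[...,2]<x[2]+.06)
n,l,st,ce=cv2.connectedComponentsWithStats(near.astype(np.uint8)); i=1+st[1:,4].argmax(); Q=P[l==i]; c,r=cv2.minEnclosingCircle((Q[:,:2]*1000).astype(np.float32)); print('jar cap',np.round(c,1),r,np.median(Q[:,2]),'rel tcp',(Q[:,2].mean()-x[2]).round(4))
# rim by wrist depth
near=ok&(np.hypot(P[...,0]-.578,P[...,1]-.108)<.16)&(P[...,2]>.106)&(P[...,2]<.121); Q=P[near]; rr=cv2.minAreaRect((Q[:,:2]*1000).astype(np.float32)); print('rim',rr,np.median(Q[:,2]))
h,S,v=cv2.split(cv2.cvtColor(im,cv2.COLOR_RGB2HSV)); B=ok&(h>100)&(h<130)&(S>120)&(np.hypot(P[...,0]-.557,P[...,1]-.206)<.14)&(P[...,2]>.12)
Q=P[B]; mu=Q.mean(0); V=np.linalg.svd(Q-mu,full_matrices=False)[2]; print('cover',len(Q),mu.round(3),V[2].round(3),Q[:,2].max())
togo([.586,.0765,.19],12.2)
E
```

```text
w1 ring [584.5  78. ] 36.6 [0.5833 0.0788 0.0365]
scene0 ring [587.8  75.1] 37.3 [0.5884 0.0751 0.0365]
jar cap [581.8  87.7] 32.620574951171875 0.2384015769705536 rel tcp 0.0488
rim ((577.4892578125, 111.69685363769531), (200.2887420654297, 199.8378143310547), 12.631103515625) 0.11408211964327111
cover 12718 [0.554 0.193 0.205] [ 0.216 -0.961 -0.174] 0.28553272443008443
clock 7.38 tcp [0.5846 0.075  0.1897] yaw 12.03 tilt -1.0 F [ 0.34 -0.45 -1.95] shift [ 1.2  1.7 -0.3] spin -0.003
```

View pics/w4.png

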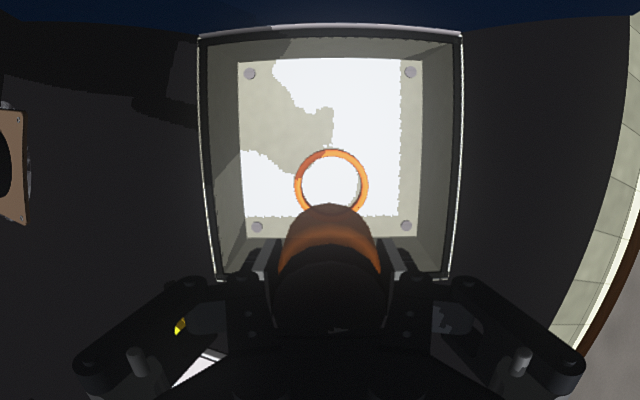

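The wrist view shows the ring at (331,185) and the case square to the picture. The measured rim is 200×200 mm, which puts the ring centre at (0.585, 0.0775), matching the direct reading. I'll correct by (2.5, 1) mm and go down.

move_arm([
  {"fingers": 40, "linear": [2.5, 1, 5], "spin": -0.005},
  {"fingers": 40, "linear": [0, 0, 15], "spin": 0},
  {"fingers": 40, "linear": [0, 0, 20], "spin": 0},
  {"fingers": 40, "linear": [0, 0, 20], "spin": 0},
  {"fingers": 40, "linear": [0, 0, 20], "spin": 0},
  {"fingers": 40, "linear": [0, 0, 15], "spin": 0},
  {"fingers": 40, "linear": [0, 0, 10], "spin": 0},
  {"fingers": 40, "linear": [0, 0, 5], "spin": 0},
  {"fingers": 40, "linear": [0, 0, 0], "spin": 0},
  {"fingers": 40, "linear": [0, 0, 0], "spin": 0},
])

```text
clock: 8.22
ee_pos: [0.5865, 0.0783, 0.0815]
eef_rot: [0.627, 0.779, 0.0, 0.0]
contact_force: [0.4, 0.5, -0.7]
finger_gap: 0.0468
finger_force: 31.5
```

```bash
python3 - <<'E'
from h import *
s,x,M=pose(); m=arm.camera_model('wrist'); im,d=arm.get_image('wrist'); save(im,'w5.png'); np.savez('pics/w5.npz',im=im,d=d,m=m)
P=pts('wrist',d,m)
h,S,v=cv2.split(cv2.cvtColor(im,cv2.COLOR_RGB2HSV)); R=(d>0)&(h<22)&(S>130)&(P[...,2]>.033)&(P[...,2]<.040)&(np.hypot(P[...,0]-.585,P[...,1]-.0775)<.045); Q=P[R]
A=np.c_[2*Q[:,:2],np.ones(len(Q))]; sol=np.linalg.lstsq(A,(Q[:,:2]**2).sum(1),rcond=None)[0]; print('ring fit',len(Q),sol[:2].round(4),np.sqrt(sol[2]+sol[0]**2+sol[1]**2).round(4))
W=(d>0)&(S<60)&(v>120)&(P[...,2]<.035)&(P[...,2]>.015); print('floor',np.median(P[W][:,2]))
togo([.585,.0775,.05],12.6)
E
```

```text
ring fit 1880 [0.5848 0.0789] 0.0327
floor 0.025236888961681428
clock 8.27 tcp [0.5869 0.0784 0.0821] yaw 12.35 tilt -1.0 F [ 0.94  0.09 -1.87] shift [-0.5 -2.1 32.1] spin -0.004
```

View pics/w5.png

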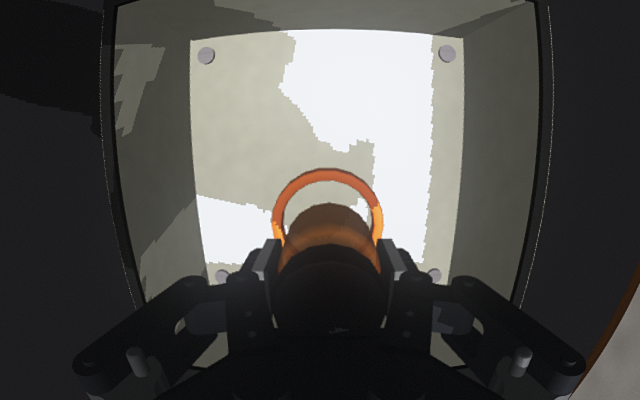

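The ring, at (328,205), lies squarely under the jar. The circle fit puts it 2 mm off along the tool's y, so I'll correct that and lower the jar.

move_arm([
  {"fingers": 40, "linear": [0, -2, 5], "spin": 0},
  {"fingers": 40, "linear": [0, 0, 7], "spin": 0},
  {"fingers": 40, "linear": [0, 0, 6], "spin": 0},
  {"fingers": 40, "linear": [0, 0, 4], "spin": 0},
  {"fingers": 40, "linear": [0, 0, 3], "spin": 0},
  {"fingers": 40, "linear": [0, 0, 2], "spin": 0},
  {"fingers": 40, "linear": [0, 0, 1], "spin": 0},
  {"fingers": 40, "linear": [0, 0, 1], "spin": 0},
  {"fingers": 40, "linear": [0, 0, 0], "spin": 0},
])

```text
clock: 9.02
ee_pos: [0.5842, 0.0782, 0.0519]
eef_rot: [0.627, 0.779, 0.0, 0.0]
contact_force: [-0.7, -1.0, -1.4]
finger_gap: 0.0469
finger_force: 31.5
```

move_arm([
  {"fingers": 40, "linear": [0, 0, 1], "spin": 0},
  {"fingers": 40, "linear": [0, 0, 1], "spin": 0},
  {"fingers": 40, "linear": [0, 0, 1], "spin": 0},
  {"fingers": 40, "linear": [0, 0, 0], "spin": 0},
])

```text
clock: 9.35
ee_pos: [0.5839, 0.0782, 0.0487]
eef_rot: [0.627, 0.779, -0.0, -0.0]
contact_force: [0.3, 0.5, -2.4]
finger_gap: 0.047
finger_force: 31.5
```

move_arm([
  {"fingers": 40, "linear": [0, 0, 0.7], "spin": 0},
  {"fingers": 40, "linear": [0, 0, 0.7], "spin": 0},
  {"fingers": 40, "linear": [0, 0, 0], "spin": 0},
])

```text
clock: 9.6
ee_pos: [0.584, 0.0782, 0.0474]
eef_rot: [0.627, 0.779, -0.0, -0.0]
contact_force: [-0.4, -0.1, -1.8]
finger_gap: 0.0467
finger_force: 31.5
```

move_arm([
  {"fingers": 40, "linear": [0, 0, 0.5], "spin": 0},
  {"fingers": 40, "linear": [0, 0, 0.5], "spin": 0},
  {"fingers": 40, "linear": [0, 0, 0], "spin": 0},
])

```text
clock: 9.85
ee_pos: [0.584, 0.0782, 0.0464]
eef_rot: [0.627, 0.779, -0.0, -0.0]
contact_force: [0.2, 0.3, -1.6]
finger_gap: 0.0467
finger_force: 31.5
```

move_arm([
  {"fingers": 40, "linear": [0, 0, 0.5], "spin": 0},
  {"fingers": 40, "linear": [0, 0, 0.5], "spin": 0},
  {"fingers": 40, "linear": [0, 0, 0], "spin": 0},
])

```text
clock: 10.1
ee_pos: [0.5842, 0.0782, 0.0459]
eef_rot: [0.627, 0.779, -0.0, -0.0]
contact_force: [-1.6, 0.0, 0.7]
finger_gap: 0.0463
finger_force: 31.7
```

move_arm([
  {"fingers": 40, "linear": [0, 0, 0.3], "spin": 0},
  {"fingers": 40, "linear": [0, 0, 0], "spin": 0},
])

```text
clock: 10.27
ee_pos: [0.5842, 0.0782, 0.0459]
eef_rot: [0.627, 0.779, -0.0, -0.0]
contact_force: [-2.6, 0.2, 3.7]
finger_gap: 0.0468
finger_force: 32.0
```

The jar has touched down, so I'll open and back out straight up.

move_arm([
  {"fingers": 47, "linear": [0, 0, 0], "spin": 0},
  {"fingers": 50, "linear": [0, 0, 0], "spin": 0},
  {"fingers": 55, "linear": [0, 0, 0], "spin": 0},
  {"fingers": 66, "linear": [0, 0, 0], "spin": 0},
  {"fingers": 66, "linear": [0, 0, 0], "spin": 0},
  {"fingers": 66, "linear": [0, 0, 0], "spin": 0},
])

```text
clock: 10.77
ee_pos: [0.5842, 0.0782, 0.0452]
eef_rot: [0.627, 0.779, 0.0, 0.0]
contact_force: [-0.0, -0.4, 0.2]
finger_gap: 0.0657
finger_force: 0.0
```

move_arm([
  {"fingers": 66, "linear": [0, 0, -5], "spin": 0},
  {"fingers": 66, "linear": [0, 0, -10], "spin": 0},
  {"fingers": 66, "linear": [0, 0, -15], "spin": 0},
  {"fingers": 66, "linear": [0, 0, -20], "spin": 0},
  {"fingers": 66, "linear": [0, 0, -25], "spin": 0},
  {"fingers": 66, "linear": [0, 0, -25], "spin": 0},
  {"fingers": 66, "linear": [0, 0, -20], "spin": 0},
  {"fingers": 66, "linear": [0, 0, -5], "spin": 0},
  {"fingers": 66, "linear": [0, 0, 0], "spin": 0},
])

```text
clock: 11.52
ee_pos: [0.5856, 0.0782, 0.1734]
eef_rot: [0.627, 0.779, 0.002, 0.002]
contact_force: [-0.2, 0.5, 0.1]
finger_gap: 0.0661
finger_force: 0.0
```

```bash
python3 - <<'E'
from h import *
s,x,M=pose(); m=arm.camera_model('wrist'); im,d=arm.get_image('wrist'); save(im,'w6.png'); np.savez('pics/w6.npz',im=im,d=d,m=m)
P=pts('wrist',d,m); ok=d>0
J=ok&(np.hypot(P[...,0]-.585,P[...,1]-.078)<.035)&(P[...,2]>.085)&(P[...,2]<.103); Q=P[J]
c,r=cv2.minEnclosingCircle((Q[:,:2]*1000).astype(np.float32)); print('cap',len(Q),np.round(c,1),r,Q.mean(0).round(4),Q[:,2].std().round(4))
togo([.585,.0775,.40],12.6)
print(np.round(s['qpos'],2))
E
```

```text
cap 2521 [583.7  78. ] 21.8173828125 [0.5834 0.0792 0.095 ] 0.0014
clock 11.57 tcp [0.5844 0.0782 0.1711] yaw 12.38 tilt -1.0 F [-0.79 -0.11 -0.65] shift [  -1.     0.8 -228.9] spin -0.004
[-0.04  0.15  1.84  0.    1.14 -0.25]
```

View pics/w6.png

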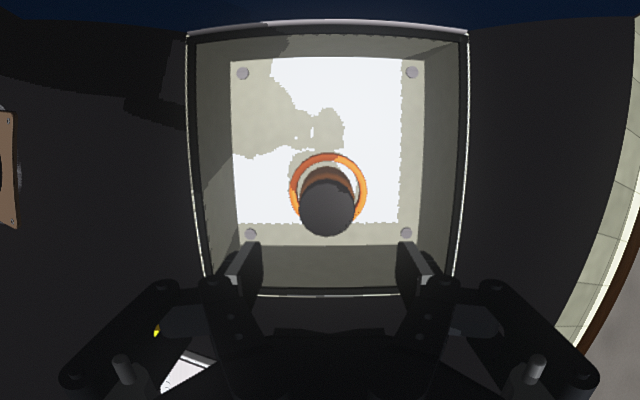

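The wrist view shows the jar standing upright inside the ring: cap at (327,208), cap centre (0.584, 0.078), top at 95 mm. Next I'll shut the fingers, rise, cross over the cover and come down behind it.

move_arm([
  {"fingers": 0, "linear": [-5, 0, -15], "spin": 0},
  {"fingers": 0, "linear": [-5, 0, -25], "spin": 0},
  {"fingers": 0, "linear": [-5, 0, -30], "spin": 0},
  {"fingers": 0, "linear": [0, 0, -30], "spin": 0},
  {"fingers": 0, "linear": [0, 0, -30], "spin": 0},
  {"fingers": 0, "linear": [0, 0, -30], "spin": 0},
  {"fingers": 0, "linear": [0, 0, -30], "spin": 0},
  {"fingers": 0, "linear": [0, 0, -30], "spin": 0},
  {"fingers": 0, "linear": [0, 0, -20], "spin": 0},
  {"fingers": 0, "linear": [0, 0, 0], "spin": 0},
])

```text
clock: 12.4
ee_pos: [0.5884, 0.0635, 0.4143]
eef_rot: [0.627, 0.779, 0.002, 0.003]
contact_force: [-0.8, 0.6, 0.6]
finger_gap: 0.0002
finger_force: 0.0
```

move_arm([
  {"fingers": 0, "linear": [10, 0, 0], "spin": 0},
  {"fingers": 0, "linear": [20, 0, 0], "spin": 0},
  {"fingers": 0, "linear": [28, 0, 0], "spin": 0},
  {"fingers": 0, "linear": [28, 0, 0], "spin": 0},
  {"fingers": 0, "linear": [28, 0, 0], "spin": 0},
  {"fingers": 0, "linear": [28, 0, 0], "spin": 0},
  {"fingers": 0, "linear": [28, 0, 0], "spin": 0},
  {"fingers": 0, "linear": [20, 0, 0], "spin": 0},
  {"fingers": 0, "linear": [10, 0, 0], "spin": 0},
  {"fingers": 0, "linear": [0, 0, 0], "spin": 0},
])

```text
clock: 13.23
ee_pos: [0.543, 0.2609, 0.4069]
eef_rot: [0.626, 0.78, -0.002, -0.002]
contact_force: [0.2, 0.1, 0.0]
finger_gap: -0.0001
finger_force: 0.0
```

```bash
cat >> h.py <<'E'
C=np.array([.5775,.1117]); a=np.radians(12.4); EX=np.array([np.cos(a),np.sin(a)]); EY=np.array([-np.sin(a),np.cos(a)])
def own():
    s,x,M=pose(); print('own x,y,z mm',((x[:2]-C)@EX*1000).round(1),((x[:2]-C)@EY*1000).round(1),(x[2]*1000).round(1),'F own',(np.array(s['contact_force'][:2])@EX).round(1),(np.array(s['contact_force'][:2])@EY).round(1),s['contact_force'][2].round(1),'clock',s['clock'])
E
python3 - <<'E'
from h import *
own(); togo([*(C+.145*EY),.274],12.4)
m=arm.camera_model('side'); im,d=arm.get_image('side'); P=pts('side',d,m)
h,S,v=cv2.split(cv2.cvtColor(im,cv2.COLOR_RGB2HSV)); B=(d>0)&(h>100)&(h<130)&(S>120)&(P[...,2]>.12)&(np.hypot(P[...,0]-.556,P[...,1]-.2)<.13)
Q=P[B]; y=(Q[:,:2]-C)@EY*1000; x=(Q[:,:2]-C)@EX*1000; print(len(Q),'top z',np.percentile(Q[:,2],[50,98]),'x',np.percentile(x,[1,99]))
for lo in (.14,.2,.26,.3): k=abs(Q[:,2]-lo)<.01; print(lo,np.median(y[k]) if k.any() else None)
E
```

```text
own x,y,z mm -1.6 153.1 406.9 F own 0.2 0.0 0.0 clock 13.2333
clock 13.23 tcp [0.543  0.2609 0.4069] yaw 12.56 tilt -0.99999 F [0.2  0.08 0.04] shift [ -8.1   2.3 132.9] spin 0.003
2639 top z [0.24120292 0.32300844] x [-101.43837991   88.42366004]
0.14 93.67226671807448
0.2 83.36591085805114
0.26 72.73082434583156
0.3 65.85114826489888
```

move_arm([
  {"fingers": 0, "linear": [0, 1, 8], "spin": 0},
  {"fingers": 0, "linear": [0, 1, 18], "spin": 0},
  {"fingers": 0, "linear": [0, 0, 25], "spin": 0},
  {"fingers": 0, "linear": [0, 0, 25], "spin": 0},
  {"fingers": 0, "linear": [0, 0, 25], "spin": 0},
  {"fingers": 0, "linear": [0, 0, 20], "spin": 0},
  {"fingers": 0, "linear": [-5, 0, 10], "spin": 0},
  {"fingers": 0, "linear": [-10, 0, 2], "spin": 0},
  {"fingers": 0, "linear": [-12, 0, 0], "spin": 0},
  {"fingers": 0, "linear": [-8, 0, 0], "spin": 0},
])

```text
clock: 14.12
ee_pos: [0.5551, 0.2232, 0.2787]
eef_rot: [0.627, 0.779, 0.001, 0.001]
contact_force: [0.1, -1.0, 0.9]
finger_gap: -0.0
finger_force: 0.0
```

move_arm([
  {"fingers": 0, "linear": [-3, 0, 0], "spin": 0},
  {"fingers": 0, "linear": [-2, 0, 0], "spin": 0},
  {"fingers": 0, "linear": [-2, 0, 0], "spin": 0},
  {"fingers": 0, "linear": [-2, 0, 0], "spin": 0},
  {"fingers": 0, "linear": [0, 0, 0], "spin": 0},
])

```text
clock: 14.53
ee_pos: [0.5559, 0.2163, 0.2777]
eef_rot: [0.627, 0.779, 0.0, 0.0]
contact_force: [-0.6, 0.1, 0.5]
finger_gap: -0.0
finger_force: 0.0
```

```bash
python3 - <<'E'
from h import *
own()
E
```

```text
own x,y,z mm 1.4 106.8 277.7 F own -0.6 0.2 0.5 clock 14.5333
```

move_arm([
  {"fingers": 0, "linear": [-2, 0, 0.5], "spin": 0},
  {"fingers": 0, "linear": [-2, 0, 0.5], "spin": 0},
  {"fingers": 0, "linear": [-2, 0, 0.5], "spin": 0},
  {"fingers": 0, "linear": [-1.5, 0, 0.5], "spin": 0},
  {"fingers": 0, "linear": [0, 0, 0], "spin": 0},
])

```text
clock: 14.95
ee_pos: [0.5574, 0.2088, 0.275]
eef_rot: [0.627, 0.779, -0.0, -0.0]
contact_force: [-0.3, 0.5, -0.6]
finger_gap: -0.0001
finger_force: 0.0
```

move_arm([
  {"fingers": 0, "linear": [-1.5, 0, 0.3], "spin": 0},
  {"fingers": 0, "linear": [-1.5, 0, 0.3], "spin": 0},
  {"fingers": 0, "linear": [-1.5, 0, 0.3], "spin": 0},
  {"fingers": 0, "linear": [0, 0, 0], "spin": 0},
])

```text
clock: 15.28
ee_pos: [0.5583, 0.2052, 0.2745]
eef_rot: [0.627, 0.779, 0.001, -0.001]
contact_force: [0.4, 2.7, -0.0]
finger_gap: -0.0002
finger_force: 1.3
```

```bash
python3 - <<'E'
from h import *
own()
# planned contact-edge path r=160, TCP edge offset 11
th=np.arange(1.40,-.01,-.1); r=160
y=100-r*np.cos(th)+14*np.sin(th)+11; z=113.4+r*np.sin(th)+14*np.cos(th)
for t,p,q,dy,dz in zip(th,y,z,np.diff(y,append=y[-1]),np.diff(z,append=z[-1])): print(round(t,2),round(p,1),round(q,1),'step',round(dy,1),round(-dz,1))
E
```

```text
own x,y,z mm 1.3 95.5 274.5 F own 1.0 2.6 -0.0 clock 15.2833
1.4 97.6 273.5 step -15.9 2.1
1.3 81.7 271.3 step -15.6 3.7
1.2 66.1 267.6 step -15.2 5.3
1.1 50.9 262.3 step -14.6 6.7
1.0 36.3 255.6 step -13.8 8.2
0.9 22.5 247.4 step -12.9 9.5
0.8 9.6 237.9 step -11.9 10.7
0.7 -2.4 227.2 step -10.8 11.9
0.6 -13.1 215.3 step -9.6 12.9
0.5 -22.7 202.4 step -8.2 13.8
0.4 -30.9 188.6 step -6.8 14.5
0.3 -37.7 174.1 step -5.3 15.1
0.2 -43.0 158.9 step -3.8 15.6
0.1 -46.8 143.3 step -2.2 15.9
-0.0 -49.0 127.4 step 0.0 -0.0
```

Contact is as predicted: y 95.5 mm, z 274.5 mm. Now I'll push slowly, at about 0.2 rad/s along the arc.

move_arm([
  {"fingers": 0, "linear": [-1, 0, 0], "spin": 0},
  {"fingers": 0, "linear": [-1.5, 0, 0.2], "spin": 0},
  {"fingers": 0, "linear": [-2, 0, 0.3], "spin": 0},
  {"fingers": 0, "linear": [-2.6, 0, 0.4], "spin": 0},
  {"fingers": 0, "linear": [-2.6, 0, 0.5], "spin": 0},
  {"fingers": 0, "linear": [-2.6, 0, 0.5], "spin": 0},
])

```text
clock: 15.78
ee_pos: [0.5606, 0.1948, 0.2732]
eef_rot: [0.627, 0.779, 0.002, -0.002]
contact_force: [-1.8, 5.6, 3.7]
finger_gap: -0.0002
finger_force: 3.6
```

```bash
python3 - <<'E'
from h import *
own()
E
```

```text
own x,y,z mm 1.4 84.8 273.2 F own -0.6 5.9 3.7 clock 15.7833
```

move_arm([
  {"fingers": 0, "linear": [-2.6, 0, 0.6], "spin": 0},
  {"fingers": 0, "linear": [-2.6, 0, 0.6], "spin": 0},
  {"fingers": 0, "linear": [-2.6, 0, 0.7], "spin": 0},
  {"fingers": 0, "linear": [-2.6, 0, 0.8], "spin": 0},
  {"fingers": 0, "linear": [-2.5, 0, 0.8], "spin": 0},
  {"fingers": 0, "linear": [-2.5, 0, 0.9], "spin": 0},
  {"fingers": 0, "linear": [-2.5, 0, 0.9], "spin": 0},
  {"fingers": 0, "linear": [-2.5, 0, 0.9], "spin": 0},
])

```text
clock: 16.45
ee_pos: [0.5654, 0.1741, 0.2683]
eef_rot: [0.627, 0.779, 0.002, -0.001]
contact_force: [-3.2, 5.1, 6.8]
finger_gap: -0.0001
finger_force: 3.5
```

```bash
python3 - <<'E'
from h import *
own()
m=arm.camera_model('side'); im,d=arm.get_image('side'); P=pts('side',d,m)
h,S,v=cv2.split(cv2.cvtColor(im,cv2.COLOR_RGB2HSV)); B=(d>0)&(h>100)&(h<130)&(S>100)&(P[...,2]>.125)&(np.hypot(P[...,0]-.57,P[...,1]-.15)<.16)
Q=P[B]; y=(Q[:,:2]-C)@EY*1000; k=np.polyfit(Q[:,2]*1000,y,1); print(len(Q),'theta',np.arctan2(1,-k[0]))
E
```

```text
own x,y,z mm 1.6 63.6 268.3 F own -2.1 5.6 6.8 clock 16.45
2203 theta 1.2211585920073
```

move_arm([
  {"fingers": 0, "linear": [-2.5, 0, 1.0], "spin": 0},
  {"fingers": 0, "linear": [-2.5, 0, 1.0], "spin": 0},
  {"fingers": 0, "linear": [-2.5, 0, 1.1], "spin": 0},
  {"fingers": 0, "linear": [-2.5, 0, 1.1], "spin": 0},
  {"fingers": 0, "linear": [-2.4, 0, 1.1], "spin": 0},
  {"fingers": 0, "linear": [-2.4, 0, 1.2], "spin": 0},
  {"fingers": 0, "linear": [-2.4, 0, 1.2], "spin": 0},
  {"fingers": 0, "linear": [-2.4, 0, 1.3], "spin": 0},
  {"fingers": 0, "linear": [-2.3, 0, 1.3], "spin": 0},
  {"fingers": 0, "linear": [-2.3, 0, 1.4], "spin": 0},
])

```text
clock: 17.33
ee_pos: [0.5714, 0.1496, 0.2575]
eef_rot: [0.627, 0.779, 0.002, 0.001]
contact_force: [-1.4, 2.5, 6.6]
finger_gap: -0.0001
finger_force: 3.1
```

```bash
python3 - <<'E'
from h import *
own()
E
```

```text
own x,y,z mm 2.2 38.4 257.5 F own -0.9 2.8 6.6 clock 17.3333
```

move_arm([
  {"fingers": 0, "linear": [-2.4, 0, 1.3], "spin": 0},
  {"fingers": 0, "linear": [-2.4, 0, 1.4], "spin": 0},
  {"fingers": 0, "linear": [-2.3, 0, 1.4], "spin": 0},
  {"fingers": 0, "linear": [-2.3, 0, 1.5], "spin": 0},
  {"fingers": 0, "linear": [-2.2, 0, 1.5], "spin": 0},
  {"fingers": 0, "linear": [-2.2, 0, 1.6], "spin": 0},
  {"fingers": 0, "linear": [-2.2, 0, 1.6], "spin": 0},
  {"fingers": 0, "linear": [-2.1, 0, 1.7], "spin": 0},
  {"fingers": 0, "linear": [-2.1, 0, 1.7], "spin": 0},
  {"fingers": 0, "linear": [-2.1, 0, 1.7], "spin": 0},
])

```text
clock: 18.17
ee_pos: [0.5767, 0.1272, 0.2421]
eef_rot: [0.627, 0.779, 0.001, 0.002]
contact_force: [-0.4, 2.1, 6.8]
finger_gap: 0.0002
finger_force: 2.8
```

```bash
python3 - <<'E'
from h import *
own()
E
```

```text
own x,y,z mm 2.6 15.3 242.1 F own 0.1 2.1 6.8 clock 18.1667
```

move_arm([
  {"fingers": 0, "linear": [-2.1, 0, 1.6], "spin": 0},
  {"fingers": 0, "linear": [-2.1, 0, 1.6], "spin": 0},
  {"fingers": 0, "linear": [-2.1, 0, 1.7], "spin": 0},
  {"fingers": 0, "linear": [-2.0, 0, 1.7], "spin": 0},
  {"fingers": 0, "linear": [-2.0, 0, 1.7], "spin": 0},
  {"fingers": 0, "linear": [-2.0, 0, 1.8], "spin": 0},
  {"fingers": 0, "linear": [-2.0, 0, 1.8], "spin": 0},
  {"fingers": 0, "linear": [-1.9, 0, 1.8], "spin": 0},
  {"fingers": 0, "linear": [-1.9, 0, 1.8], "spin": 0},
  {"fingers": 0, "linear": [-1.8, 0, 1.9], "spin": 0},
])

```text
clock: 19.0
ee_pos: [0.5812, 0.1073, 0.2245]
eef_rot: [0.627, 0.779, 0.001, 0.002]
contact_force: [0.4, -0.3, 6.5]
finger_gap: -0.0001
finger_force: 2.5
```

```bash
python3 - <<'E'
from h import *
own()
E
```

```text
own x,y,z mm 2.7 -5.1 224.5 F own 0.3 -0.4 6.5 clock 19.0
```

move_arm([
  {"fingers": 0, "linear": [-1.8, -0.2, 1.8], "spin": 0},
  {"fingers": 0, "linear": [-1.7, -0.2, 1.8], "spin": 0},
  {"fingers": 0, "linear": [-1.7, -0.2, 1.9], "spin": 0},
  {"fingers": 0, "linear": [-1.6, -0.2, 1.9], "spin": 0},
  {"fingers": 0, "linear": [-1.6, -0.2, 1.9], "spin": 0},
  {"fingers": 0, "linear": [-1.6, -0.2, 2.0], "spin": 0},
  {"fingers": 0, "linear": [-1.5, -0.2, 2.0], "spin": 0},
  {"fingers": 0, "linear": [-1.5, -0.2, 2.0], "spin": 0},
  {"fingers": 0, "linear": [-1.4, -0.2, 2.1], "spin": 0},
  {"fingers": 0, "linear": [-1.4, -0.2, 2.1], "spin": 0},
])

```text
clock: 19.83
ee_pos: [0.5817, 0.0917, 0.2029]
eef_rot: [0.627, 0.779, 0.0, 0.001]
contact_force: [1.6, 1.2, 5.0]
finger_gap: -0.0
finger_force: 2.2
```

```bash
python3 - <<'E'
from h import *
own()
E
```

```text
own x,y,z mm -0.2 -20.4 202.9 F own 1.8 0.8 5.0 clock 19.8333
```

move_arm([
  {"fingers": 0, "linear": [-1.4, 0, 2.1], "spin": 0},
  {"fingers": 0, "linear": [-1.4, 0, 2.1], "spin": 0},
  {"fingers": 0, "linear": [-1.4, 0, 2.1], "spin": 0},
  {"fingers": 0, "linear": [-1.3, 0, 2.1], "spin": 0},
  {"fingers": 0, "linear": [-1.3, 0, 2.1], "spin": 0},
  {"fingers": 0, "linear": [-1.2, 0, 2.2], "spin": 0},
  {"fingers": 0, "linear": [-1.2, 0, 2.2], "spin": 0},
  {"fingers": 0, "linear": [-1.1, 0, 2.2], "spin": 0},
  {"fingers": 0, "linear": [-1.1, 0, 2.2], "spin": 0},
  {"fingers": 0, "linear": [-1, 0, 2.2], "spin": 0},
])

```text
clock: 20.67
ee_pos: [0.5836, 0.0796, 0.1804]
eef_rot: [0.627, 0.779, -0.0, -0.0]
contact_force: [2.0, 0.6, 4.7]
finger_gap: -0.0001
finger_force: 2.0
```

```bash
python3 - <<'E'
from h import *
own()
E
```

```text
own x,y,z mm -0.9 -32.6 180.4 F own 2.0 0.1 4.7 clock 20.6667
```

move_arm([
  {"fingers": 0, "linear": [-1.1, 0, 2], "spin": 0},
  {"fingers": 0, "linear": [-1.1, 0, 2], "spin": 0},
  {"fingers": 0, "linear": [-1.1, 0, 2], "spin": 0},
  {"fingers": 0, "linear": [-1, 0, 2], "spin": 0},
  {"fingers": 0, "linear": [-1, 0, 2], "spin": 0},
  {"fingers": 0, "linear": [-1, 0, 2], "spin": 0},
  {"fingers": 0, "linear": [-1, 0, 2], "spin": 0},
  {"fingers": 0, "linear": [-0.8, 0, 2], "spin": 0},
  {"fingers": 0, "linear": [-0.8, 0, 1.8], "spin": 0},
  {"fingers": 0, "linear": [-0.6, 0, 1.6], "spin": 0},
])

```text
clock: 21.5
ee_pos: [0.585, 0.0708, 0.1606]
eef_rot: [0.627, 0.779, -0.0, -0.001]
contact_force: [-0.7, 3.4, 2.7]
finger_gap: 0.0002
finger_force: 1.6
```

move_arm([
  {"fingers": 0, "linear": [-0.6, 0, 1.5], "spin": 0},
  {"fingers": 0, "linear": [-0.5, 0, 1.5], "spin": 0},
  {"fingers": 0, "linear": [-0.5, 0, 1.5], "spin": 0},
  {"fingers": 0, "linear": [-0.4, 0, 1.5], "spin": 0},
  {"fingers": 0, "linear": [-0.4, 0, 1.5], "spin": 0},
  {"fingers": 0, "linear": [-0.4, 0, 1.5], "spin": 0},
  {"fingers": 0, "linear": [-0.3, 0, 1.5], "spin": 0},
  {"fingers": 0, "linear": [-0.3, 0, 1.5], "spin": 0},
  {"fingers": 0, "linear": [-0.3, 0, 1.4], "spin": 0},
  {"fingers": 0, "linear": [-0.3, 0, 1.2], "spin": 0},
])

```text
clock: 22.33
ee_pos: [0.5864, 0.0664, 0.1465]
eef_rot: [0.627, 0.779, -0.0, -0.0]
contact_force: [-2.4, 0.8, 2.8]
finger_gap: -0.0001
finger_force: 1.5
```

```bash
python3 - <<'E'
from h import *
own()
E
```

```text
own x,y,z mm -1.0 -46.1 146.5 F own -2.2 1.3 2.8 clock 22.3333
```

move_arm([
  {"fingers": 0, "linear": [-0.3, 0, 1.2], "spin": 0},
  {"fingers": 0, "linear": [-0.3, 0, 1.2], "spin": 0},
  {"fingers": 0, "linear": [-0.3, 0, 1.2], "spin": 0},
  {"fingers": 0, "linear": [-0.3, 0, 1.2], "spin": 0},
  {"fingers": 0, "linear": [-0.2, 0, 1.2], "spin": 0},
  {"fingers": 0, "linear": [-0.2, 0, 1.2], "spin": 0},
  {"fingers": 0, "linear": [-0.2, 0, 1.2], "spin": 0},
  {"fingers": 0, "linear": [-0.2, 0, 1], "spin": 0},
  {"fingers": 0, "linear": [-0.2, 0, 1], "spin": 0},
  {"fingers": 0, "linear": [-0.1, 0, 1], "spin": 0},
])

```text
clock: 23.17
ee_pos: [0.5871, 0.0644, 0.1353]
eef_rot: [0.627, 0.779, -0.0, 0.0]
contact_force: [-2.7, 1.0, 3.6]
finger_gap: -0.0
finger_force: 1.5
```

move_arm([
  {"fingers": 0, "linear": [-0.1, 0, 0.8], "spin": 0},
  {"fingers": 0, "linear": [-0.1, 0, 0.7], "spin": 0},
  {"fingers": 0, "linear": [0, 0, 0.6], "spin": 0},
  {"fingers": 0, "linear": [0, 0, 0.6], "spin": 0},
  {"fingers": 0, "linear": [0, 0, 0.5], "spin": 0},
])

```text
clock: 23.58
ee_pos: [0.5872, 0.064, 0.1321]
eef_rot: [0.627, 0.779, -0.0, 0.0]
contact_force: [-1.9, 0.3, 1.8]
finger_gap: -0.0002
finger_force: 1.5
```

```bash
python3 - <<'E'
from h import *
own()
E
```

```text
own x,y,z mm -0.8 -48.6 132.1 F own -1.8 0.7 1.8 clock 23.5833
```

move_arm([
  {"fingers": 0, "linear": [0, 0, 0.5], "spin": 0},
  {"fingers": 0, "linear": [0, 0, 0.5], "spin": 0},
  {"fingers": 0, "linear": [0, 0, 0.5], "spin": 0},
  {"fingers": 0, "linear": [0, 0, 0.5], "spin": 0},
])

```text
clock: 23.92
ee_pos: [0.5874, 0.0639, 0.1303]
eef_rot: [0.627, 0.779, -0.0, 0.0]
contact_force: [-1.6, -1.0, 3.2]
finger_gap: -0.0
finger_force: 1.6
```

move_arm([
  {"fingers": 0, "linear": [0, 0, 0.5], "spin": 0},
  {"fingers": 0, "linear": [0, 0, 0.5], "spin": 0},
  {"fingers": 0, "linear": [0, 0, 0.5], "spin": 0},
])

```text
clock: 24.17
ee_pos: [0.5875, 0.064, 0.1288]
eef_rot: [0.627, 0.779, 0.0, 0.001]
contact_force: [-1.6, -2.7, 3.1]
finger_gap: 0.0001
finger_force: 1.6
```

move_arm([
  {"fingers": 0, "linear": [0, 0, 0.4], "spin": 0},
  {"fingers": 0, "linear": [0, 0, 0.4], "spin": 0},
])

```text
clock: 24.33
ee_pos: [0.5876, 0.064, 0.128]
eef_rot: [0.627, 0.779, 0.0, 0.001]
contact_force: [-0.8, -1.3, 2.3]
finger_gap: 0.0001
finger_force: 1.7
```

move_arm([
  {"fingers": 0, "linear": [0, 0, 0.4], "spin": 0},
  {"fingers": 0, "linear": [0, 0, 0.4], "spin": 0},
])

```text
clock: 24.5
ee_pos: [0.5876, 0.0641, 0.1273]
eef_rot: [0.627, 0.779, 0.0, 0.001]
contact_force: [-1.4, -2.9, 5.2]
finger_gap: 0.0002
finger_force: 2.5
```

move_arm([
  {"fingers": 0, "linear": [0, 0, 0.4], "spin": 0},
  {"fingers": 0, "linear": [0, 0, 0.3], "spin": 0},
])

```text
clock: 24.67
ee_pos: [0.5876, 0.064, 0.1274]
eef_rot: [0.627, 0.779, 0.0, 0.001]
contact_force: [-3.0, -3.2, 7.6]
finger_gap: -0.0002
finger_force: 3.9
```

move_arm([
  {"fingers": 0, "linear": [0, 0, 0.3], "spin": 0},
  {"fingers": 0, "linear": [0, 0, 0.3], "spin": 0},
])

```text
clock: 24.83
ee_pos: [0.5876, 0.0641, 0.1273]
eef_rot: [0.627, 0.779, 0.0, 0.0]
contact_force: [-3.1, -2.7, 9.7]
finger_gap: -0.0
finger_force: 5.0
```

The seal is felt at z = 127.4 mm, as expected. Force now builds at about 3.5 N per commanded mm.

move_arm([
  {"fingers": 0, "linear": [0, 0, 0.4], "spin": 0},
  {"fingers": 0, "linear": [0, 0, 0.4], "spin": 0},
  {"fingers": 0, "linear": [0, 0, 0.4], "spin": 0},
  {"fingers": 0, "linear": [0, 0, 0], "spin": 0},
])

```text
clock: 25.17
ee_pos: [0.5877, 0.0641, 0.1273]
eef_rot: [0.627, 0.779, -0.0, 0.0]
contact_force: [-5.6, -2.9, 13.3]
finger_gap: -0.0001
finger_force: 6.6
```

```bash
python3 - <<'E'
from h import *
own()
E
```

```text
own x,y,z mm -0.3 -48.7 127.3 F own -6.1 -1.6 13.3 clock 25.1667
```

move_arm([
  {"fingers": 0, "linear": [0, -0.4, 0.4], "spin": 0},
  {"fingers": 0, "linear": [0, -0.4, 0.4], "spin": 0},
  {"fingers": 0, "linear": [0, -0.3, 0.3], "spin": 0},
  {"fingers": 0, "linear": [0, 0, 0], "spin": 0},
])

```text
clock: 25.5
ee_pos: [0.5876, 0.0641, 0.1273]
eef_rot: [0.627, 0.779, 0.001, 0.001]
contact_force: [-4.5, -1.7, 15.2]
finger_gap: -0.0002
finger_force: 7.6
```

```bash
python3 - <<'E'
from h import *
own()
E
```

```text
own x,y,z mm -0.3 -48.7 127.3 F own -4.8 -0.7 15.2 clock 25.5
```

move_arm([
  {"fingers": 0, "linear": [0, -0.2, 0.3], "spin": 0},
  {"fingers": 0, "linear": [0, -0.2, 0.3], "spin": 0},
  {"fingers": 0, "linear": [0, 0, 0], "spin": 0},
  {"fingers": 0, "linear": [0, 0, 0], "spin": 0},
])

```text
clock: 25.83
ee_pos: [0.5876, 0.0641, 0.1273]
eef_rot: [0.627, 0.779, 0.001, 0.002]
contact_force: [-3.9, -2.1, 17.3]
finger_gap: 0.0002
finger_force: 8.3
```

move_arm([
  {"fingers": 0, "linear": [0, 0, 0], "spin": 0},
  {"fingers": 0, "linear": [0, 0, 0], "spin": 0},
  {"fingers": 0, "linear": [0, 0, 0], "spin": 0},
])

```text
clock: 26.08
ee_pos: [0.5877, 0.0641, 0.1273]
eef_rot: [0.627, 0.779, 0.001, 0.002]
contact_force: [-4.1, -1.9, 16.9]
finger_gap: -0.0001
finger_force: 8.3
```

move_arm([
  {"fingers": 0, "linear": [0, 0, 0.1], "spin": 0},
  {"fingers": 0, "linear": [0, 0, 0], "spin": 0},
  {"fingers": 0, "linear": [0, 0, 0], "spin": 0},
  {"fingers": 0, "linear": [0, 0, 0], "spin": 0},
  {"fingers": 0, "linear": [0, 0, 0], "spin": 0},
  {"fingers": 0, "linear": [0, 0, 0], "spin": 0},
  {"fingers": 0, "linear": [0, 0, 0], "spin": 0},
  {"fingers": 0, "linear": [0, 0, 0], "spin": 0},
  {"fingers": 0, "linear": [0, 0, 0], "spin": 0},
  {"fingers": 0, "linear": [0, 0, 0], "spin": 0},
])

```text
clock: 26.92
ee_pos: [0.5877, 0.064, 0.1273]
eef_rot: [0.627, 0.779, 0.001, 0.002]
contact_force: [-4.5, -1.5, 17.0]
finger_gap: 0.0002
finger_force: 8.5
```

move_arm([
  {"fingers": 0, "linear": [0, 0, 0], "spin": 0},
  {"fingers": 0, "linear": [0, 0, 0], "spin": 0},
  {"fingers": 0, "linear": [0, 0, 0], "spin": 0},
  {"fingers": 0, "linear": [0, 0, 0], "spin": 0},
  {"fingers": 0, "linear": [0, 0, 0], "spin": 0},
  {"fingers": 0, "linear": [0, 0, 0], "spin": 0},
  {"fingers": 0, "linear": [0, 0, 0], "spin": 0},
  {"fingers": 0, "linear": [0, 0, 0], "spin": 0},
  {"fingers": 0, "linear": [0, 0, 0], "spin": 0},
  {"fingers": 0, "linear": [0, 0, 0], "spin": 0},
])

```text
clock: 27.75
ee_pos: [0.5876, 0.0641, 0.1273]
eef_rot: [0.627, 0.779, 0.001, 0.002]
contact_force: [-4.3, -0.9, 17.1]
finger_gap: 0.0002
finger_force: 8.5
```

move_arm([
  {"fingers": 0, "linear": [0, 0, 0], "spin": 0},
  {"fingers": 0, "linear": [0, 0, 0], "spin": 0},
  {"fingers": 0, "linear": [0, 0, 0], "spin": 0},
  {"fingers": 0, "linear": [0, 0, 0], "spin": 0},
  {"fingers": 0, "linear": [0, 0, 0], "spin": 0},
  {"fingers": 0, "linear": [0, 0, 0], "spin": 0},
  {"fingers": 0, "linear": [0, 0, 0], "spin": 0},
  {"fingers": 0, "linear": [0, 0, 0], "spin": 0},
  {"fingers": 0, "linear": [0, 0, 0], "spin": 0},
  {"fingers": 0, "linear": [0, 0, 0], "spin": 0},
])

```text
clock: 28.58
ee_pos: [0.5876, 0.064, 0.1273]
eef_rot: [0.627, 0.779, 0.001, 0.002]
contact_force: [-4.4, -2.1, 17.8]
finger_gap: -0.0003
finger_force: 8.5
```

The force held at about 17 N for 2.7 s. I'll release gently and back straight up.

move_arm([
  {"fingers": 0, "linear": [0, 0, -1], "spin": 0},
  {"fingers": 0, "linear": [0, 0, -1], "spin": 0},
  {"fingers": 0, "linear": [0, 0, -1], "spin": 0},
  {"fingers": 0, "linear": [0, 0, -2], "spin": 0},
  {"fingers": 0, "linear": [0, 0, -4], "spin": 0},
  {"fingers": 0, "linear": [0, 0, -10], "spin": 0},
  {"fingers": 0, "linear": [0, 0, -20], "spin": 0},
  {"fingers": 0, "linear": [0, 0, -25], "spin": 0},
  {"fingers": 0, "linear": [0, 0, -25], "spin": 0},
  {"fingers": 0, "linear": [0, 0, -20], "spin": 0},
])

```text
clock: 29.42
ee_pos: [0.5856, 0.0643, 0.2337]
eef_rot: [0.627, 0.779, 0.0, -0.0]
contact_force: [0.5, -0.6, -0.0]
finger_gap: 0.0001
finger_force: 0.0
```

move_arm([
  {"fingers": 0, "linear": [0, 0, -10], "spin": 0},
  {"fingers": 0, "linear": [0, 0, 0], "spin": 0},
  {"fingers": 0, "linear": [0, 0, 0], "spin": 0},
])

```text
clock: 29.67
ee_pos: [0.5854, 0.0641, 0.2414]
eef_rot: [0.627, 0.779, -0.0, -0.0]
contact_force: [-0.5, -0.1, -0.1]
finger_gap: 0.0004
finger_force: 0.0
```

```bash
python3 - <<'E'
from h import *
own(); im,d=arm.get_image('side'); m=arm.camera_model('side'); save(im,'side9.png'); P=pts('side',d,m)
h,S,v=cv2.split(cv2.cvtColor(im,cv2.COLOR_RGB2HSV)); B=(d>0)&(h>100)&(h<130)&(S>100)&(P[...,2]>.1)&(np.hypot(P[...,0]-.5775,P[...,1]-.11)<.13)
Q=P[B]; y=(Q[:,:2]-C)@EY*1000; k=np.polyfit(y,Q[:,2]*1000,1); print('slope',k,len(Q))
E
```

```text
own x,y,z mm -2.5 -48.2 241.4 F own -0.5 0.1 -0.1 clock 29.6667
slope [-6.57410525e-03  1.26702870e+02] 2673
```

View pics/side9.png

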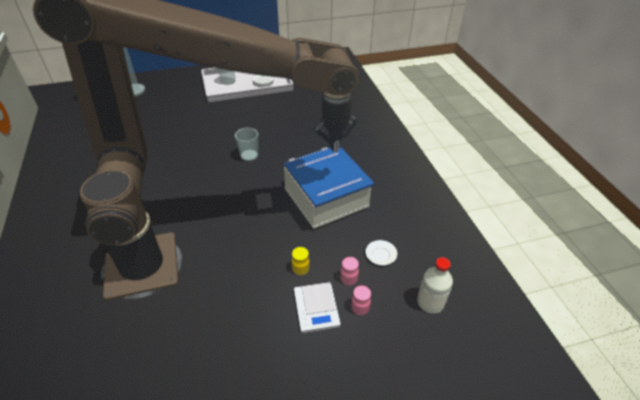

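The side view shows the cover flat and shut at (328,175), the scale empty, and everything else untouched. The arm is clear.

```bash
python3 -c "
from cell import arm; print(arm.hand_in())"
```

```text
the job is handed in; nothing more can be done
None
```

The job is handed in at about 30 s: the amber jar stands upright in the orange ring, the cover was pushed down slowly, pressed at about 17 N for about 2.7 s and left shut, and nothing else was touched.

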